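# Line up grain mounts against a stop with a setting bar

### The arm

A 6-joint arm with a two-finger parallel gripper is mounted at the origin on the work surface. World frame = base frame: x ahead of the robot, y to its left, z up, the work surface at z = 0. Lengths are in m, angles in degrees, forces in N, time in s.
With the tool pointing down it reaches from about 0.4 to 0.825 m from the base axis. Payload 7 kg.
Tool frame: the origin (TCP) lies at the very end of the fingers, on their centre line; the grasp point (between the pads) lies 19 mm behind it (ctrl.tcp_to_grasp is the distance from the TCP to the grasp point, in m); z points along the fingers, y is the direction in which the jaws open and shut (so a half turn about z gives the same grasp; the last joint's range is limited). The gripper opens to 88 mm and grips with 3 to 60 N. Pads are 19 mm wide; open, the fingers measure 130 mm over their backs; the gripper's body (78 mm by 193 mm) begins 47 mm behind the grasp point.
Start: joints at [-49.784, 20.546, 0.682, 0, -70.136, -16.507], TCP at [0.271, -0.618, 0.201] pointing down, gripper open.
Joint ranges: [-176.03, 176.03], [-82.01, 121.73], [-58.28, 71.71], [-173.87, 95.51], [-174.79, -0.11], [-173.66, 173.66]. Speed limits (degrees/s): [136.94, 136.94, 172.46, 180, 180, 180].

### API

Orientations are given as [roll, pitch, yaw] about the fixed x, y, z axes, in that order (R = Rz(yaw) Ry(pitch) Rx(roll)).
In Python, from plant import ctrl gives the robot as it stands.
- The arm moves only by the tool jog_arm, never from a script. Its argument "commands" is a list of rows, each an object of numbers: "x", "y", "z": the shift along the tool's x, y, z in cm; "roll": the turn about the tool's z in rad. In form: [{"x": .., "y": .., "z": .., "roll": ..}, ...]. A call has 1 to 12 rows; each row shifts and turns the commanded pose from where the row before left it, along the tool's axes as they then stand; what a row does not reach is not made up. A row lasts 1/10 s, in which the tool goes at most 50 mm and 8.59 degrees, less where a joint would pass 70% of its speed; a pose out of reach is approached as far as the arm can. A call is refused whole if a number of a shift passes 5 or a number of a turn 0.15, either way. A call with a gripper value outside its range is refused whole. "gripper" is the finger opening in cm, from 0 to 8.76, set as the call begins (left out, the last holds). The fingers move at their own pace and stop on an object; the grip force is fixed at half the most. Time passes only in rows, so rows that do not move let the fingers close. It gives the time, the measured TCP pose, the force and the opening at its end, in the units of the state.
- ctrl.get_obs(): the state, without advancing time (a new reading comes with each control period).
- ctrl.snapshot(name): name is "scene" or "top" or "wrist"; returns a dict with "image" (384x512x3 uint8, red, green, blue), "mtx" (3x3 intrinsics, pixels), "position" and "orientation" of the camera in the world; the wrist camera has in their place "hand_eye" (4x4, takes a point from camera to tool coordinates, whose origin is the TCP and whose axes are the flange's). Camera axes: x right, y up, looking along -z (the intrinsics and any distortion apply to the point x, -y, -z); pixel columns grow to the right and rows downward; lengths in m; the calibration is good to about 2 mm. A picture is of the moment at which its call begins: read the wrist's pose just before it. There is no depth.
- ctrl.close_job(): hands the job in, once; it reports no verdict.
Trained networks look in the newest picture that a camera, given by its name, has taken for a name from the list of things; names that differ only in an ending like _2 or _b are one class to them, and where a whole thing is asked for, a point or a joint stands for the part that bears it (a point fixed in the world has none). Each returns a list of dicts, best first, with "confidence" (0 to 1); they miss things now and then, are a little off and sometimes report something else, mostly with a low value. They report only what shows in the picture. A call takes as long as a camera call. They do not tell look-alikes from the thing itself.
- ctrl.search_frame(camera, query): "position" ([column, row] as shares, 0 to 1, of the picture: columns of its width, rows of its height, amid what is visible of it).
- ctrl.regions_of(camera, query): "mask" (384x512 bool, what is visible of it) and "position" ([column, row] as shares, 0 to 1, of the picture: columns of its width, rows of its height, amid what is visible of it).
The state is a dict: "clock": time; "joint_pos": joint angles; "qvel": joint speeds; "tau": joint torques, N m; "tool_pos": TCP position; "orientation": TCP orientation; "force": force on the tool from outside, world axes, zero at the start; "moment": the same for the moment, N m; "opening": finger opening in m.
Only numpy, scipy, OpenCV 4.12 (cv2) and the standard library are available. Lean on these libraries where they do the work, as an engineer would, in place of code of your own. Each camera call takes 0.05 s, during which the arm holds its last target.

### The job

Take the setting bar from its rubber mat by its upright grip and, with the bar alone, sweep the four black grain mounts along the loading plate together as one line, until all four stand flush against the steel stop. Press the line against the stop with about 10 N for half a second, to seat it - never more than 13 N, the mounts are fragile. Then set the bar gently back, upright, on the middle of its mat, lengthwise along it, and disturb nothing else.

Things in the scene. Friction and masses are not known exactly. Their poses are not given: they have to be found in the camera images.
- setbar: Setting bar (the straightedge), 0.3 kg, rigid metal: a steel foot 24 mm (its x) x 160 mm (its y) x 20 mm high with two straight long faces at x = -12 and +12 mm, and on its middle an upright aluminium grip 14 mm (x) x 60 mm (y), from 20 to 60 mm height. Origin: centre of its underside. z up, y along its length. At the start it stands on the mat with its y along the mat's y (within 0.15 rad).
- mat: Fixed thin rubber mat, 110 mm (its x) x 220 mm (its y) x 4 mm thick, flat on the table. Origin: centre of its underside; its top is 4 mm above. y is along its length.
- tray: Fixed flat aluminium loading plate, 220 mm (its x) x 270 mm (its y), top 6 mm above its origin, no side walls. Origin: centre of its underside on the table. Its x axis points to the stop: the mounts are pushed along its +x. The stop is a rigid steel rail standing on it near its +x edge, 200 mm long along y, 10 mm thick, 16 mm high above the plate.
- stop_face (a point): Point on the plate's top, at the middle of the foot of the stop's face towards the mounts (95 mm along x from the tray's origin, y = 0). Axes as the tray's. A mount touching the stop has its origin 15 mm before this face, x = -15 mm.
- mount1: One of the four alike grain mounts: upright black resin disc, 30 mm diameter, 16 mm high, light specks under glass on top, 25 to 50 g, loose on the plate. Origin: centre of its underside. They lie 36 mm apart in y of the plate (-54, -18, 18, 54 mm, each within 2 mm, in any order) at different distances from the stop (origins 55 to 105 mm before its face), so that each has a free way to the stop and a bar centred on the plate's y = 0, square to its x, reaches all four.
- mount2: One of the four alike grain mounts: upright black resin disc, 30 mm diameter, 16 mm high, light specks under glass on top, 25 to 50 g, loose on the plate. Origin: centre of its underside. They lie 36 mm apart in y of the plate (-54, -18, 18, 54 mm, each within 2 mm, in any order) at different distances from the stop (origins 55 to 105 mm before its face), so that each has a free way to the stop and a bar centred on the plate's y = 0, square to its x, reaches all four.
- mount3: One of the four alike grain mounts: upright black resin disc, 30 mm diameter, 16 mm high, light specks under glass on top, 25 to 50 g, loose on the plate. Origin: centre of its underside. They lie 36 mm apart in y of the plate (-54, -18, 18, 54 mm, each within 2 mm, in any order) at different distances from the stop (origins 55 to 105 mm before its face), so that each has a free way to the stop and a bar centred on the plate's y = 0, square to its x, reaches all four.
- mount4: One of the four alike grain mounts: upright black resin disc, 30 mm diameter, 16 mm high, light specks under glass on top, 25 to 50 g, loose on the plate. Origin: centre of its underside. They lie 36 mm apart in y of the plate (-54, -18, 18, 54 mm, each within 2 mm, in any order) at different distances from the stop (origins 55 to 105 mm before its face), so that each has a free way to the stop and a bar centred on the plate's y = 0, square to its x, reaches all four.
- standard: Bystander on the plate: upright steel cylinder 24 mm diameter, 30 mm high, within 15 mm in x and 2 mm in y of the plate's x = -30, y = +116 or -116 mm; leave it alone. Origin: centre of its underside.
- vial: Bystander on the plate: small glass jar with a white cap, 22 mm diameter, 38 mm high, on the side opposite the steel cylinder; leave it alone. Origin: centre of its underside.
- dish: Bystander on the table: shallow glass dish 90 mm wide, 14 mm high; leave it alone. Origin: centre of its underside.
- jar: Bystander on the table: capped jar 56 mm diameter, 65 mm high; leave it alone. Origin: centre of its underside.
- brush: Bystander on the table: brush 160 mm long lying along its x; leave it alone.
- slidebox: Bystander on the table: closed plastic box 87 x 52 x 34 mm; leave it alone. Origin: centre of its underside.
- tweezers: Bystander on the table: steel tweezers about 130 mm long along its x, 6 mm high; leave them alone.
- stop: The steel stop rail on the plate, fixed to it. Origin: centre of its underside, 5 mm behind its face (plate x = 100 mm), axes as the plate's. The pressing force is counted here; it is nearly all of the level force that the bar gives the mounts (smooth surfaces, friction about 0.25, so up to about 1 N is lost), as long as the bar is carried a few millimetres above the plate.
Not all that is in view belongs to the job. What is shaped like the setbar but blue or green is not meant.

How it is judged:
By the outcome, as a careful person would: the job done as asked, in the order asked, and still so for the second after the job is handed in, with the robot touching nothing.
It also fails if it takes over 64 s, if anything falls off the work surface, if the arm or the gripper's body presses on something with over 40 N, if the wrist force passes 120 N, or if a joint passes its speed limit or range.

## Working session

There is one attempt and no reset: what is moved stays moved. The work goes in short steps, Python scripts to look and compute and a tool call to move; the robot and the scene stay as the last step left them, time stands still between calls to the robot, and variables do not carry over. Pictures are saved under pics/ and viewed, and the job is handed in when it is done.

Besides the shell and the picture viewer there is one more tool, called after ">>>" by a JSON object that holds its "method" and its "body". jog_arm: Moves the arm, as the interface text tells. Its arguments: {"type":"object","properties":{"commands":{"type":"array"},"gripper":{"type":"number"}},"required":["commands"]}

```bash
ls; mkdir -p pics; cat > h.py <<'E'
import numpy as np, cv2, json
from scipy.spatial.transform import Rotation as Ro
from plant import ctrl
def snap(n,f):
    s=ctrl.snapshot(n); cv2.imwrite(f,cv2.cvtColor(s['image'],cv2.COLOR_RGB2BGR)); return s
E
python3 - <<'E'
from h import *
print(ctrl.get_obs())
for n in ['scene','top','wrist']:
    s=snap(n,f'pics/{n}0.png'); print({k:v for k,v in s.items() if k!='image'})
E
```

```text
pics
{'clock': 0.0, 'joint_pos': array([-4.97833213e+01,  2.05909097e+01,  6.33293584e-01, -2.11936897e-02,
       -7.01351812e+01, -1.65078624e+01]), 'qvel': array([-0.00077724,  0.02541005,  0.06295397,  0.07251653, -0.03612585,
       -0.08583872]), 'tau': array([ 1.86240213e-03, -5.82711303e+01,  2.93054670e+01,  6.99728921e+00,
        6.53704628e-03, -1.62275228e-04]), 'tool_pos': array([ 0.27118211, -0.61754489,  0.19992163]), 'orientation': array([ 1.79905366e+02, -7.26863347e-03, -1.56298396e+02]), 'force': array([-0.52318669,  0.0152985 , -0.49011238]), 'moment': array([ 0.03093311, -0.01692836, -0.02214087]), 'opening': 0.08706750464007798}
{'mtx': array([[394.56548088,   0.        , 247.62895821],
       [  0.        , 394.56548088, 186.79454685],
       [  0.        ,   0.        ,   1.        ]]), 'position': array([1.12518056, 0.07923119, 1.07466935]), 'orientation': array([ 30.72018322,   0.22058262, 105.21213234])}
{'mtx': array([[369.44232198,   0.        , 255.01245567],
       [  0.        , 369.44232198, 189.41570753],
       [  0.        ,   0.        ,   1.        ]]), 'position': array([ 0.34526354, -0.10019825,  1.06349567]), 'orientation': array([ 10.22321972,   0.35014645, -91.01477778])}
{'mtx': array([[265.5306112 ,   0.        , 254.06695677],
       [  0.        , 265.5306112 , 194.80216277],
       [  0.        ,   0.        ,   1.        ]]), 'hand_eye': array([[-1.22218153e-04,  9.53208599e-01,  3.02313335e-01,
         8.25242538e-02],
       [ 9.99999980e-01,  6.85007664e-05,  1.88290177e-04,
        -6.99484463e-04],
       [ 1.58771121e-04,  3.02313352e-01, -9.53208588e-01,
        -1.83292279e-01],
       [ 0.00000000e+00,  0.00000000e+00,  0.00000000e+00,
         1.00000000e+00]])}
```

View pics/scene0.png

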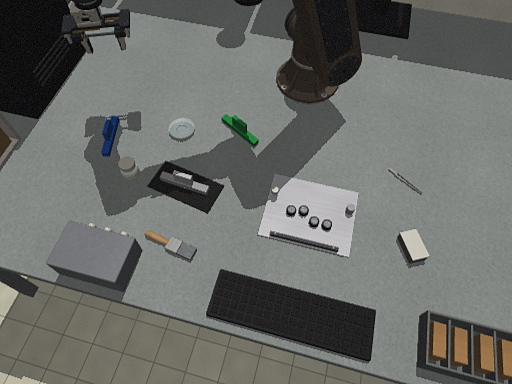

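View pics/top0.png

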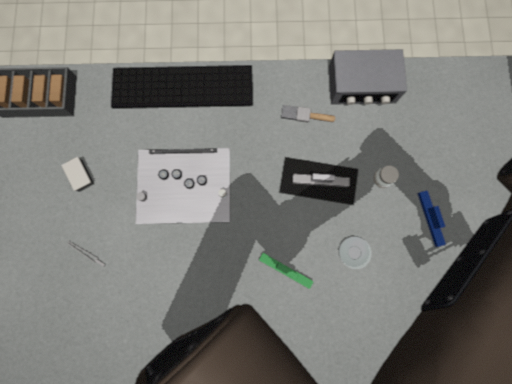

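View pics/wrist0.png

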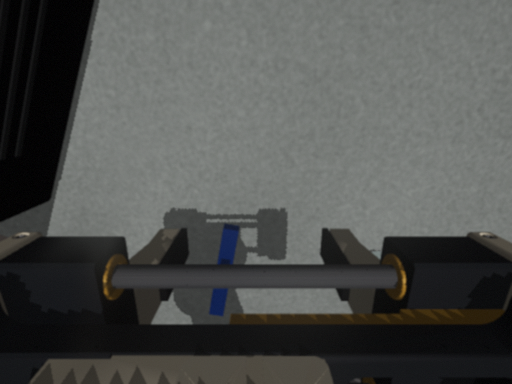

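Top view: silver setbar on the black mat at about (321,180), tray at (183,187) with the stop on its upper (world +x) side. Blue (432,218) and green (286,270) are decoys.

```bash
cat >> h.py <<'E'
def ray(s,uv,z):
    uv=np.atleast_2d(uv).astype(float); K=s['mtx']
    d=np.c_[(uv[:,0]-K[0,2])/K[0,0],-(uv[:,1]-K[1,2])/K[1,1],-np.ones(len(uv))]
    if 'hand_eye' in s:
        T=s['T']@s['hand_eye']; R,p=T[:3,:3],T[:3,3]
    else: R=Ro.from_euler('xyz',s['orientation'],degrees=True).as_matrix(); p=s['position']
    d=d@R.T
    return p+d*((z-p[2])/d[:,2])[:,None]
def proj(s,P):
    P=np.atleast_2d(P); K=s['mtx']
    if 'hand_eye' in s:
        T=s['T']@s['hand_eye']; R,p=T[:3,:3],T[:3,3]
    else: R=Ro.from_euler('xyz',s['orientation'],degrees=True).as_matrix(); p=s['position']
    c=(P-p)@R
    return np.c_[K[0,0]*c[:,0]/-c[:,2]+K[0,2],K[1,1]*-c[:,1]/-c[:,2]+K[1,2]]
def wsnap(f):
    o=ctrl.get_obs(); s=snap('wrist',f)
    T=np.eye(4); T[:3,:3]=Ro.from_euler('xyz',o['orientation'],degrees=True).as_matrix(); T[:3,3]=o['tool_pos']; s['T']=T
    return s
E
python3 - <<'E'
from h import *
for n in ['top','scene']:
    s=snap(n,f'pics/{n}1.png')
    for q,z in [('tray',.006),('mat',.004),('setbar',.03),('mount1',.022),('stop',.022),('standard',.02),('vial',.02),('dish',.01),('jar',.06),('brush',.01),('slidebox',.034),('tweezers',.003)]:
        for r in ctrl.regions_of(n,q)[:6]:
            if r['confidence']<.3: continue
            m=r['mask'].astype(np.uint8); c,_=cv2.findContours(m,0,2)
            if not c: continue
            c=max(c,key=cv2.contourArea)[:,0]
            w=ray(s,c,z)[:,:2].astype(np.float32)
            (cx,cy),wh,a=cv2.minAreaRect(w)
            print(n,q,round(r['confidence'],2),'rect',np.round([cx,cy,*wh,a],4),'px',np.round(np.array(r['position'])*[512,384]))
E
```

```text
top tray 0.69 rect [6.55700e-01 1.14600e-01 2.02200e-01 1.60000e-02 8.98087e+01] px [181. 151.]
top tray 0.57 rect [0.5529 0.1108 0.2252 0.2714 0.0641] px [185. 186.]
top mat 0.66 rect [ 0.5597 -0.2855  0.2201  0.1108 80.3644] px [319. 185.]
top mat 0.65 rect [0.5869 0.1314 0.0307 0.0295 0.9965] px [176. 173.]
top setbar 0.84 rect [ 0.4429 -0.5958  0.1586  0.0479 13.5848] px [436. 217.]
top setbar 0.68 rect [ 5.56700e-01 -2.85900e-01  1.59600e-01  3.16000e-02  8.48876e+01] px [322. 179.]
top setbar 0.57 rect [ 3.06200e-01 -1.77900e-01  1.58500e-01  2.62000e-02  5.97977e+01] px [290. 271.]
top mount1 0.57 rect [5.82000e-01 1.65100e-01 2.93000e-02 2.66000e-02 8.89121e+01] px [161. 172.]
top mount1 0.47 rect [0.5555 0.091  0.0297 0.0259 0.6658] px [190. 179.]
top stop 0.63 rect [6.51200e-01 1.09900e-01 1.96100e-01 1.21000e-02 8.88858e+01] px [182. 149.]
top standard 0.64 rect [5.19700e-01 2.27700e-01 2.52000e-02 1.79000e-02 4.52456e+01] px [143. 196.]
top standard 0.58 rect [ 0.5509  0.1092  0.2698  0.2228 89.8539] px [185. 185.]
top vial 0.5 rect [ 5.2200e-01 -5.2000e-03  2.2900e-02  2
[... 1115 characters left out ...]
[6.54300e-01 1.13500e-01 1.93300e-01 2.10000e-02 8.98503e+01] px [306. 242.]
scene standard 0.62 rect [5.16600e-01 2.26800e-01 2.35000e-02 3.60000e-02 7.50157e+01] px [350. 209.]
scene dish 0.93 rect [ 0.3434 -0.3763  0.0904  0.0831 19.2597] px [182. 130.]
scene jar 0.77 rect [ 0.5731 -0.4569  0.0942  0.0533 45.5341] px [127. 166.]
scene brush 0.63 rect [ 7.56300e-01 -2.60400e-01  1.62600e-01  4.72000e-02  7.84667e+01] px [177. 241.]
scene brush 0.43 rect [ 0.3454 -0.3755  0.0851  0.083  19.2597] px [180. 128.]
scene slidebox 0.77 rect [ 0.5915  0.4094  0.0943  0.0664 31.7197] px [411. 244.]
scene tweezers 0.46 rect [3.59100e-01 3.85700e-01 1.22600e-01 1.64000e-02 5.82164e+01] px [405. 183.]
```

>>> {"method": "jog_arm", "body": {"commands": [{"x":-3.0,"y":1.9,"z":-0.6},{"x":-3.7,"y":2.4,"z":-0.6},{"x":-3.7,"y":2.4,"z":-0.6},{"x":-3.7,"y":2.4,"z":-0.6},{"x":-3.7,"y":2.4,"z":-0.6},{"x":-3.7,"y":2.4,"z":-0.6},{"x":-3.7,"y":2.4,"z":-0.4},{"x":-3.7,"y":2.4,"z":-0.4},{"x":-3.7,"y":2.4,"z":-0.4},{"x":-3.7,"y":2.4,"z":-0.2},{"x":-3.7,"y":2.4},{"x":-3.7,"y":2.4}], "gripper": 8.7}}

```text
validation failed for argument at $.co...
```

>>> {"method": "jog_arm", "body": {"commands": [{"roll":-0.134},{"roll":-0.134},{"roll":-0.134},{"roll":-0.134},{"roll":-0.134},{"roll":-0.134},{"roll":-0.134},{"roll":-0.134},{}]}}

```text
validation failed for argument at $.co...
```

```bash
python3 - <<'E'
from h import *
o=ctrl.get_obs();print(o['clock'],o['tool_pos'],o['orientation'],o['force'])
s=wsnap('pics/w1.png'); t=snap('top','pics/t2.png')
import pickle; pickle.dump([s,t],open('w1.pkl','wb'))
E
```

```text
1.45 [ 0.27141161 -0.61801007  0.20086751] [ 1.79999970e+02  9.19561801e-04 -1.56291067e+02] [-0.01605454  0.07264521  0.15239788]
```

View pics/w1.png

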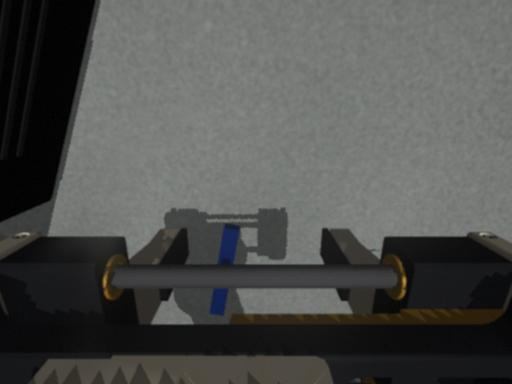

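The rows seem to need all four numbers.

>>> {"method": "jog_arm", "body": {"commands": [{"x":-3.0,"y":1.9,"z":-0.6,"roll":0},{"x":-3.7,"y":2.4,"z":-0.6,"roll":0},{"x":-3.7,"y":2.4,"z":-0.6,"roll":0},{"x":-3.7,"y":2.4,"z":-0.6,"roll":0},{"x":-3.7,"y":2.4,"z":-0.6,"roll":0},{"x":-3.7,"y":2.4,"z":-0.6,"roll":0},{"x":-3.7,"y":2.4,"z":-0.4,"roll":0},{"x":-3.7,"y":2.4,"z":-0.4,"roll":0},{"x":-3.7,"y":2.4,"z":-0.4,"roll":0},{"x":-3.7,"y":2.4,"z":-0.2,"roll":0},{"x":-3.7,"y":2.4,"z":0,"roll":0},{"x":-3.7,"y":2.4,"z":0,"roll":0}], "gripper": 8.7}}

```text
clock: 2.75
tool_pos: [0.5585, -0.1815, 0.2513]
orientation: [-180.0, 0.0, -156.3]
force: [1.1, -1.4, -0.7]
opening: 0.0869
```

>>> {"method": "jog_arm", "body": {"commands": [{"x":0,"y":0,"z":0,"roll":-0.134},{"x":0,"y":0,"z":0,"roll":-0.134},{"x":0,"y":0,"z":0,"roll":-0.134},{"x":0,"y":0,"z":0,"roll":-0.134},{"x":0,"y":0,"z":0,"roll":-0.134},{"x":0,"y":0,"z":0,"roll":-0.134},{"x":0,"y":0,"z":0,"roll":-0.134},{"x":0,"y":0,"z":0,"roll":-0.134},{"x":0,"y":0,"z":0,"roll":0}]}}

```text
clock: 3.65
tool_pos: [0.5577, -0.1832, 0.2509]
orientation: [-180.0, 0.0, -94.8]
force: [0.8, -0.5, 1.1]
opening: 0.0871
```

```bash
python3 - <<'E'
from h import *
o=ctrl.get_obs();print(o['clock'],o['tool_pos'],o['orientation'],o['force'])
s=wsnap('pics/w1.png'); t=snap('top','pics/t2.png')
import pickle; pickle.dump([s,t],open('w1.pkl','wb'))
E
```

```text
3.65 [ 0.55771986 -0.18317103  0.25092363] [-1.79991583e+02  9.47629624e-04 -9.47559773e+01] [ 0.75821785 -0.52097978  1.05057185]
```

View pics/w1.png

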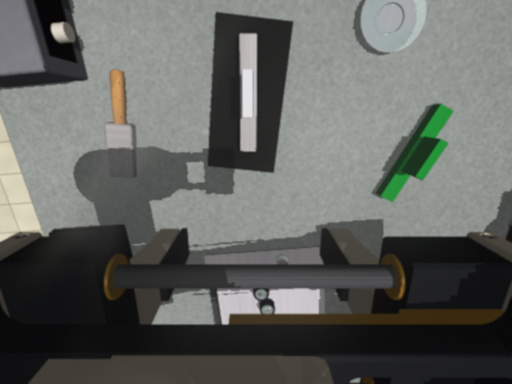

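```bash
cat > fit.py <<'E'
from h import *
from scipy.optimize import minimize
def box(x0,x1,y0,y1,z0,z1): return np.array([[x,y,z] for x in (x0,x1) for y in (y0,y1) for z in (z0,z1)],float)
BAR=[box(-.012,.012,-.08,.08,0,.02),box(-.007,.007,-.03,.03,.02,.06)]
MAT=[box(-.055,.055,-.11,.11,0,.004)]
TRAY=[box(-.11,.11,-.135,.135,0,.006)]
def render(s,boxes,p,z0,sc=4):
    x,y,a=p; R=Ro.from_euler('z',a).as_matrix()
    im=np.zeros((384*sc,512*sc),np.uint8)
    for b in boxes:
        u=proj(s,b@R.T+[x,y,z0]); h=cv2.convexHull(((u+.5)*sc*16).astype(np.int32)); cv2.fillConvexPoly(im,h,255,shift=4)
    return cv2.resize(im,(512,384),interpolation=cv2.INTER_AREA)/255.
def fit(s,mask,boxes,p0,z0):
    m=cv2.GaussianBlur(mask.astype(float),(0,0),1)
    def f(q):
        p=np.array(p0)+np.array(q)*[.01,.01,.05]
        return np.abs(cv2.GaussianBlur(render(s,boxes,p,z0),(0,0),1)-m).sum()
    r=minimize(f,[0,0,0],method='Nelder-Mead',options=dict(initial_simplex=[[0,0,0],[1,0,0],[0,1,0],[0,0,1.]],xatol=1e-3,fatol=.05))
    p=np.array(p0)+r.x*[.01,.01,.05]; return p,r.fun,m.sum()
E
python3 - <<'E'
from fit import *
import pickle
o0=ctrl.get_obs()['clock']
s,t=pickle.load(open('w1.pkl','rb'))
for n,S in (('wrist',s),('top',t)):
    M={}
    for q in ('setbar','mat'):
        for r in ctrl.regions_of(n,q):
            p=ray(S,np.array(r['position'])*[512,384],.02)[0]
            print(n,q,round(r['confidence'],2),p[:2],r['mask'].sum())
            if q not in M and np.hypot(p[0]-.558,p[1]+.285)<.05 and r['mask'].sum()>300: M[q]=r['mask']
    if 'setbar' in M: print(n,'BAR',fit(S,M['setbar'],BAR,[.557,-.285,-.09],.004))
    if 'mat' in M:
        m=M['mat']|M.get('setbar',M['mat']); m=cv2.morphologyEx(m.astype(np.uint8),cv2.MORPH_CLOSE,np.ones((5,5)))>0
        print(n,'MAT',fit(S,m,MAT,[.56,-.285,-.16],0))
print(ctrl.get_obs()['clock']-o0)
E
```

```text
wrist setbar 0.88 [ 0.29873282 -0.18383125] 2810
wrist setbar 0.85 [ 0.55649515 -0.29417668] 1966
wrist mat 0.89 [ 0.56856411 -0.2932963 ] 9087
wrist BAR (array([ 0.55796286, -0.28762816, -0.08469136]), np.float64(63.383037248063175), np.float64(1966.0))
wrist MAT (array([ 0.56031153, -0.28436327, -0.19012061]), np.float64(190.26067155960217), np.float64(11103.0))
top setbar 0.74 [ 0.30289465 -0.18352037] 506
top setbar 0.67 [ 0.56435187 -0.31773786] 284
top setbar 0.63 [ 0.44258255 -0.60334291] 714
top mat 0.67 [ 0.54368489 -0.31911427] 1450
top MAT (array([ 0.55970373, -0.28857732, -0.18559866]), np.float64(1392.7083219485448), np.float64(1450.0000000000002))
0.20000000000000018
```

```bash
python3 - <<'E'
from fit import *
import pickle
s,t=pickle.load(open('w1.pkl','rb'))
im=cv2.cvtColor(s['image'],cv2.COLOR_RGB2BGR); im=cv2.resize(im[0:190,180:340],None,fx=4,fy=4,interpolation=cv2.INTER_CUBIC)
for B,p,z,c in ((MAT,[.5603,-.2844,-.190],0,(0,0,255)),(MAT,[.5603,-.2844,-.170],0,(255,0,255)),(BAR,[.5580,-.2876,-.0847],.004,(0,255,0))):
    for b in B:
        u=proj(s,b@Ro.from_euler('z',p[2]).as_matrix().T+[p[0],p[1],z]); h=cv2.convexHull(((u-[180,0]+.5)*4).astype(np.int32)); cv2.polylines(im,[h],True,c,1)
cv2.imwrite('pics/ov1.png',im[:600])
E
```

```text
(no output)
```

View pics/ov1.png

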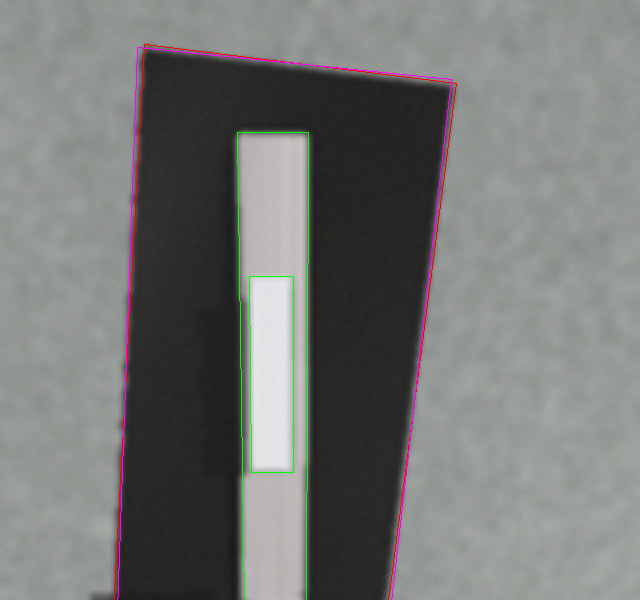

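The overlay matches well: bar at (0.558,-0.2876) with yaw -0.085, mat at (0.5603,-0.2844) with yaw about -0.187.

>>> {"method": "jog_arm", "body": {"commands": [{"x":1.3,"y":-0.11,"z":1.6,"roll":0},{"x":1.3,"y":-0.11,"z":1.9,"roll":0},{"x":1.3,"y":-0.11,"z":2,"roll":0},{"x":1.3,"y":-0.11,"z":2,"roll":0},{"x":1.3,"y":-0.11,"z":2,"roll":0},{"x":1.3,"y":-0.11,"z":2,"roll":0},{"x":1.3,"y":-0.11,"z":2,"roll":0},{"x":1.3,"y":-0.13,"z":2,"roll":0},{"x":0,"y":0,"z":2,"roll":0},{"x":0,"y":0,"z":1.5,"roll":0},{"x":0,"y":0,"z":1,"roll":0},{"x":0,"y":0,"z":0,"roll":0}]}}

```text
clock: 5.15
tool_pos: [0.557, -0.2874, 0.0494]
orientation: [179.9, 0.0, -94.9]
force: [0.2, -0.2, -0.5]
opening: 0.0871
```

>>> {"method": "jog_arm", "body": {"commands": [{"x":0,"y":-0.1,"z":0.8,"roll":0},{"x":0,"y":0,"z":0.8,"roll":0},{"x":0,"y":0,"z":0.5,"roll":0},{"x":0,"y":0,"z":0.15,"roll":0},{"x":0,"y":0,"z":0,"roll":0}]}}

```text
clock: 5.65
tool_pos: [0.5587, -0.2876, 0.0282]
orientation: [180.0, 0.0, -94.9]
force: [0.3, 0.3, 0.8]
opening: 0.0873
```

>>> {"method": "jog_arm", "body": {"commands": [{"x":0,"y":0,"z":0,"roll":0},{"x":0,"y":0,"z":0,"roll":0},{"x":0,"y":0,"z":0,"roll":0},{"x":0,"y":0,"z":0,"roll":0},{"x":0,"y":0,"z":0,"roll":0},{"x":0,"y":0,"z":0,"roll":0},{"x":0,"y":0,"z":0,"roll":0},{"x":0,"y":0,"z":0,"roll":0}], "gripper": 0}}

```text
clock: 6.45
tool_pos: [0.5588, -0.2877, 0.0284]
orientation: [180.0, 0.0, -94.9]
force: [-0.0, -0.1, -0.1]
opening: 0.0286
```

>>> {"method": "jog_arm", "body": {"commands": [{"x":0,"y":0,"z":0,"roll":0},{"x":0,"y":0,"z":0,"roll":0},{"x":0,"y":0,"z":0,"roll":0},{"x":0,"y":0,"z":0,"roll":0},{"x":0,"y":0,"z":0,"roll":0}]}}

```text
clock: 6.95
tool_pos: [0.5588, -0.2877, 0.0283]
orientation: [180.0, 0.0, -94.9]
force: [-0.2, -0.8, 0.1]
opening: 0.0134
```

Gripped. Fitting the tray and mounts from the top and scene images, then lifting.

>>> {"method": "jog_arm", "body": {"commands": [{"x":0,"y":0,"z":-0.3,"roll":0},{"x":0,"y":0,"z":-1,"roll":0},{"x":0,"y":0,"z":-2,"roll":0},{"x":0,"y":0,"z":-2.5,"roll":0},{"x":0,"y":0,"z":-2.5,"roll":0},{"x":0,"y":0,"z":-2,"roll":0},{"x":0,"y":0,"z":-1,"roll":0},{"x":0,"y":0,"z":0,"roll":0}]}}

```text
clock: 7.75
tool_pos: [0.5597, -0.2879, 0.1432]
orientation: [-179.8, -0.0, -94.9]
force: [0.7, 0.5, -3.6]
opening: 0.0139
```

```bash
python3 - <<'E'
from fit import *
import pickle
print(ctrl.get_obs()['force'])
D={}
for n in ('top','scene'):
    S=snap(n,f'pics/{n}3.png'); D[n]=S
    for r in ctrl.regions_of(n,'tray'):
        c,_=cv2.findContours(r['mask'].astype(np.uint8),0,2); a=[cv2.contourArea(k) for k in c]
        if max(a)<4000: continue
        m=np.zeros((384,512),np.uint8); h=cv2.convexHull(c[int(np.argmax(a))]); cv2.fillConvexPoly(m,h,1)
        print(n,'TRAY',r['confidence'],fit(S,m,TRAY,[.552,.111,0],0))
    g=cv2.cvtColor(S['image'],cv2.COLOR_RGB2BGR); 
    for b,z in ((TRAY[0],0),):
        pass
    x,y,w,h=(120,130,130,110) if n=='top' else (245,165,130,100)
    cv2.imwrite(f'pics/{n}3c.png',cv2.resize(g[y:y+h,x:x+w],None,fx=5,fy=5,interpolation=cv2.INTER_CUBIC))
    for q in ('mount1','standard','vial'):
        for r in ctrl.search_frame(n,q):
            print(n,q,round(r['confidence'],2),ray(S,np.array(r['position'])*[512,384],.02)[0][:2])
pickle.dump(D,open('d3.pkl','wb'))
E
```

```text
[ 0.67498735  0.47513495 -3.5883706 ]
top mount1 0.55 [0.58732731 0.13066857]
top standard 0.44 [0.51319859 0.22481244]
scene TRAY 0.72 (array([0.5518016 , 0.11241791, 0.00461453]), np.float64(235.9288773438946), np.float64(6144.000000000001))
scene mount1 0.73 [0.51498555 0.23197254]
scene mount1 0.64 [0.57533036 0.12647577]
scene mount1 0.64 [ 0.49118309 -0.30956567]
scene mount1 0.44 [0.56223122 0.06880309]
scene standard 0.4 [0.55443117 0.06624169]
scene vial 0.62 [ 0.51353201 -0.01261452]
scene vial 0.59 [0.38185524 0.39026317]
scene vial 0.56 [0.6011051  0.16678002]
```

View pics/top3c.png

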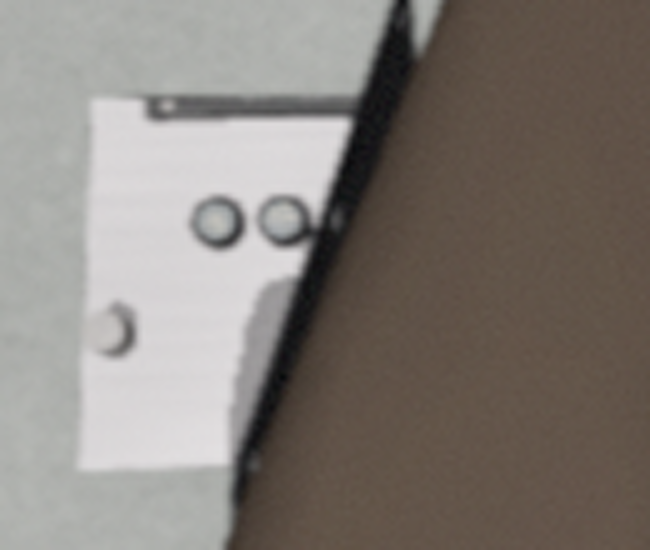

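View pics/scene3c.png

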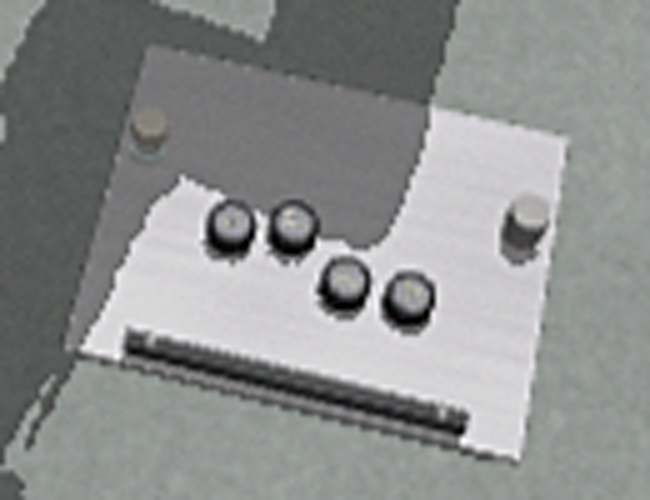

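>>> {"method": "jog_arm", "body": {"commands": [{"x":-2,"y":0,"z":-1,"roll":-0.043},{"x":-4,"y":0,"z":-1.5,"roll":-0.043},{"x":-4.7,"y":0,"z":-1.6,"roll":0},{"x":-4.7,"y":0,"z":-1.6,"roll":0},{"x":-4.7,"y":0,"z":-1.6,"roll":0},{"x":-4.7,"y":0,"z":-1.6,"roll":0},{"x":-4.7,"y":0,"z":-1.6,"roll":0},{"x":-4.7,"y":0,"z":-1.6,"roll":0},{"x":-4.7,"y":0,"z":-1.6,"roll":0},{"x":-4.7,"y":0,"z":-1,"roll":0},{"x":-4.5,"y":0,"z":0,"roll":0},{"x":-2,"y":0,"z":0,"roll":0}]}}

```text
clock: 9.45
tool_pos: [0.5615, 0.2169, 0.2883]
orientation: [-180.0, 0.1, -89.8]
force: [-1.4, -0.9, -3.7]
opening: 0.0136
```

>>> {"method": "jog_arm", "body": {"commands": [{"x":0,"y":0,"z":0,"roll":0},{"x":0,"y":0,"z":0,"roll":0}]}}

```text
clock: 9.65
tool_pos: [0.5615, 0.2131, 0.2878]
orientation: [179.9, -0.0, -89.9]
force: [-0.8, -0.6, -2.6]
opening: 0.0133
```

```bash
python3 - <<'E'
from fit import *
import pickle
o=ctrl.get_obs();print(o['clock'],o['tool_pos'],o['orientation'],o['force'])
s=wsnap('pics/w4.png'); pickle.dump(s,open('w4.pkl','wb'))
t=pickle.load(open('d3.pkl','rb'))['top']
im=cv2.imread('pics/top1.png'); g=im.min(2); m=(g>170).astype(np.uint8)
c,_=cv2.findContours(m,0,2); c=[k for k in c if cv2.pointPolygonTest(cv2.convexHull(k),(185.,200.),False)>0]
k=max(c,key=cv2.contourArea); print(cv2.contourArea(k))
M=np.zeros((384,512),np.uint8); cv2.fillConvexPoly(M,cv2.convexHull(k),1)
print('top TRAY',fit(t,M,TRAY,[.552,.111,0],0))
E
```

```text
9.65 [0.5615012  0.21312324 0.28782999] [ 1.79947365e+02 -4.83568216e-02 -8.98941499e+01] [-0.78022331 -0.6301147  -2.58121892]
5764.0
top TRAY (array([0.55407166, 0.11455335, 0.00491238]), np.float64(455.3576971043849), np.float64(6548.0))
```

View pics/w4.png

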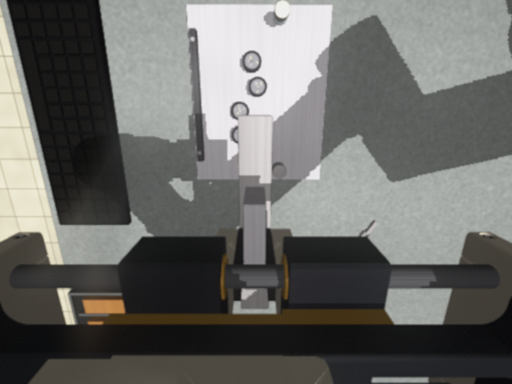

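```bash
python3 - <<'E'
from fit import *
import pickle
s=pickle.load(open('w4.pkl','rb'))
for r in ctrl.regions_of('wrist','tray'):
    c,_=cv2.findContours(r['mask'].astype(np.uint8),0,2); k=max(c,key=cv2.contourArea)
    print(r['confidence'],cv2.contourArea(k))
    if cv2.contourArea(k)<8000: continue
    M=np.zeros((384,512),np.uint8); cv2.fillConvexPoly(M,cv2.convexHull(k),1)
    p,e,a=fit(s,M,TRAY,[.552,.111,0],0); print(p,e,a)
R=Ro.from_euler('z',p[2]).as_matrix()
for q in ('mount1','standard','vial'):
    for r in ctrl.search_frame('wrist',q):
        if r['confidence']>.3:
            w=ray(s,np.array(r['position'])*[512,384],.022)[0]; print(q,round(r['confidence'],2),w,(R.T@(w-[p[0],p[1],0]))[:2])
print(ctrl.get_obs()['clock'])
im=cv2.resize(cv2.cvtColor(s['image'],cv2.COLOR_RGB2BGR)[0:200,160:360],None,fx=3,fy=3,interpolation=cv2.INTER_CUBIC)
def d(b,c):
    u=proj(s,b@R.T+[p[0],p[1],0]); h=cv2.convexHull(((u-[160,0]+.5)*3).astype(np.int32)); cv2.polylines(im,[h],True,c,1)
d(TRAY[0],(0,0,255)); d(box(.095,.105,-.1,.1,.006,.022),(0,255,0))
o=s['T']; b=BAR[0].copy()
u=proj(s,b@Ro.from_euler('z',np.radians(.1)).as_matrix().T+o[:3,3]-[0,0,.0243]); cv2.polylines(im,[cv2.convexHull(((u-[160,0]+.5)*3).astype(np.int32))],True,(255,0,0),1)
cv2.imwrite('pics/ov4.png',im)
E
```

```text
0.88 20242.5
[0.5537053  0.11101276 0.00095715] 360.3303909183407 23959.466755802947
0.44 308.5
mount1 0.71 [0.57832343 0.1276298  0.022     ] [0.02463402 0.01659347]
mount1 0.68 [0.55602395 0.09218631 0.022     ] [ 0.00230062 -0.01882866]
mount1 0.54 [0.56476694 0.05379204 0.022     ] [ 0.01100686 -0.05723127]
mount1 0.47 [0.59400047 0.16864621 0.022     ] [0.04035031 0.05759486]
standard 0.63 [0.51553565 0.22458387 0.022     ] [-0.03806093  0.11360759]
vial 0.69 [ 0.51990856 -0.00781961  0.022     ] [-0.03391047 -0.11879996]
9.9
```

View pics/ov4.png

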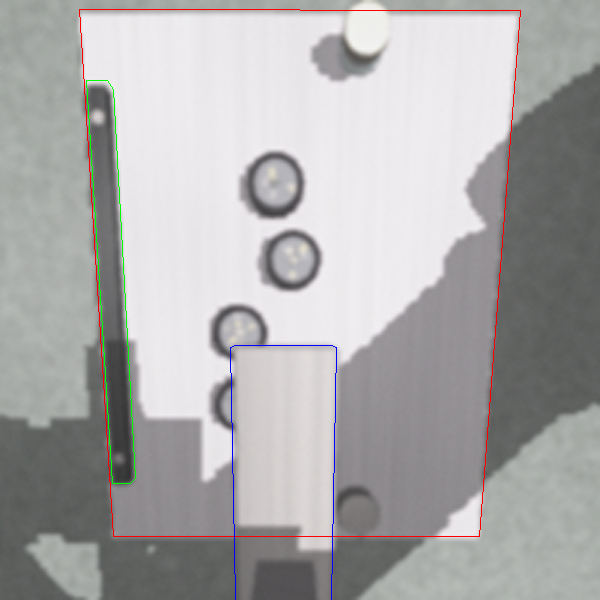

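```bash
python3 - <<'E'
from fit import *
import pickle
s=pickle.load(open('w4.pkl','rb'))
g=s['image'].astype(float).mean(2)
def edge(rows,c0,c1,rise):
    P=[]
    for r in rows:
        a=int(c0(r)); l=g[r,a:a+c1]; d=np.diff(l)*rise; i=int(np.argmax(d))
        if 0<i<len(d)-1:
            y0,y1,y2=d[i-1:i+2]; o=.5*(y0-y2)/(y0-2*y1+y2+1e-9)
        else: o=0
        P.append([a+i+.5+o,r])
    return np.array(P)
def line(P,z,n):
    w=ray(s,P,z)[:,:2]; 
    for _ in range(3):
        k=np.polyfit(w[:,1],w[:,0],1); e=w[:,0]-np.polyval(k,w[:,1]); w=w[np.abs(e)<2*e.std()+1e-4]
    print(n,'x at y=.111: %.4f'%np.polyval(k,.111),'yaw %.4f'%-k[0],'std %.5f'%e.std(),len(w))
line(edge(range(35,110),lambda r:192+ (r-35)*.06,14,1),.006,'stop foot')
line(edge(range(10,150),lambda r:181+ (r-10)*.05,12,1),.006,'+x edge') 
line(edge(range(10,30),lambda r:326,14,-1),.006,'-x edge lit')
line(edge(list(range(10,60))+list(range(80,130)),lambda r:333-(r-5)*.07-8,16,-1),.006,'-x edge')
E
```

```text
stop foot x at y=.111: 0.6498 yaw 0.0016 std 0.00018 75
+x edge x at y=.111: 0.6662 yaw -0.0387 std 0.00524 140
-x edge lit x at y=.111: 0.4444 yaw 0.0033 std 0.00025 20
-x edge x at y=.111: 0.4447 yaw 0.0004 std 0.00032 92
```

>>> {"method": "jog_arm", "body": {"commands": [{"x":0.8,"y":0.5,"z":1,"roll":0},{"x":1.2,"y":0.7,"z":2,"roll":0},{"x":1.2,"y":0.7,"z":2,"roll":0},{"x":1.2,"y":0.7,"z":2,"roll":0},{"x":1.2,"y":0.7,"z":2,"roll":0},{"x":1.2,"y":0.7,"z":2,"roll":0},{"x":1.2,"y":0.7,"z":2,"roll":0},{"x":1.2,"y":0.7,"z":2,"roll":0},{"x":1,"y":0.25,"z":2,"roll":0},{"x":0,"y":0,"z":1.5,"roll":0},{"x":0,"y":0,"z":0.8,"roll":0},{"x":0,"y":0,"z":0,"roll":0}]}}

```text
clock: 11.1
tool_pos: [0.5051, 0.1105, 0.0947]
orientation: [179.9, -0.0, -90.0]
force: [-0.9, 0.8, -3.2]
opening: 0.0136
```

>>> {"method": "jog_arm", "body": {"commands": [{"x":0,"y":0,"z":0,"roll":0},{"x":0,"y":0,"z":0,"roll":0}]}}

```text
clock: 11.3
tool_pos: [0.5061, 0.1116, 0.0963]
orientation: [-179.9, 0.0, -89.9]
force: [-0.5, -0.4, -2.5]
opening: 0.0138
```

>>> {"method": "jog_arm", "body": {"commands": [{"x":0,"y":0,"z":1,"roll":0},{"x":0,"y":0,"z":1.5,"roll":0},{"x":0,"y":0,"z":1.5,"roll":0},{"x":0,"y":0,"z":0.8,"roll":0},{"x":0,"y":0,"z":0.4,"roll":0},{"x":0,"y":0,"z":0,"roll":0},{"x":0,"y":0,"z":0,"roll":0}]}}

```text
clock: 12.0
tool_pos: [0.5058, 0.1114, 0.0438]
orientation: [-180.0, 0.0, -89.9]
force: [0.2, 0.4, -3.4]
opening: 0.0135
```

>>> {"method": "jog_arm", "body": {"commands": [{"x":0,"y":0,"z":0.6,"roll":0},{"x":0,"y":0,"z":0.4,"roll":0},{"x":0,"y":0,"z":0,"roll":0},{"x":0,"y":0,"z":0,"roll":0}]}}

```text
clock: 12.4
tool_pos: [0.5053, 0.1111, 0.0333]
orientation: [180.0, -0.0, -89.9]
force: [-0.4, -0.5, -3.5]
opening: 0.0134
```

```bash
python3 - <<'E'
from h import *
o=ctrl.get_obs();print(o['clock'],o['tool_pos'],o['orientation'],o['force'],o['moment'])
s=snap('scene','pics/s5.png'); g=cv2.imread('pics/s5.png')
cv2.imwrite('pics/s5c.png',cv2.resize(g[140:270,230:390],None,fx=4,fy=4,interpolation=cv2.INTER_CUBIC))
wsnap('pics/w5.png')
E
```

```text
12.4 [0.50534136 0.11113989 0.03329275] [ 1.79990712e+02 -8.33476990e-03 -8.99396369e+01] [-0.39331244 -0.45800083 -3.54686945] [0.02109046 0.13877045 0.00141612]
```

View pics/s5c.png

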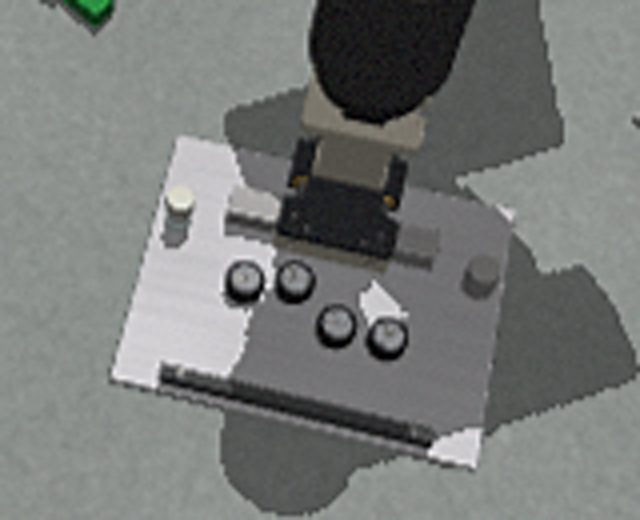

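View pics/w5.png

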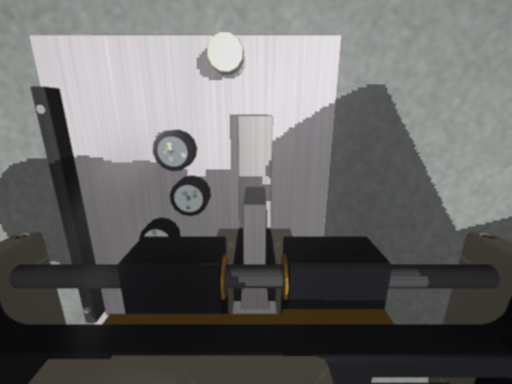

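```bash
python3 - <<'E'
from fit import *
s=wsnap('pics/w6.png')
g=s['image'].astype(float).mean(2)
def edge(rows,c0,w,rise):
    P=[]
    for r in rows:
        a=int(round(c0(r))); d=np.diff(g[r,a:a+w])*rise; i=int(np.argmax(d)); o=0
        if 0<i<len(d)-1:
            y0,y1,y2=d[i-1:i+2]; o=.5*(y0-y2)/(y0-2*y1+y2+1e-9)
        P.append([a+i+.5+o,r])
    return np.array(P)
def line(P,z,n):
    w=ray(s,P,z)[:,:2]
    for _ in range(4):
        k=np.polyfit(w[:,1],w[:,0],1); e=w[:,0]-np.polyval(k,w[:,1]); w=w[np.abs(e)<2*e.std()+1e-4]
    print(n,'x@.111 %.4f'%np.polyval(k,.111),'yaw %.4f'%-k[0],'std %.5f'%e.std(),len(w),P[0],P[-1])
line(edge(list(range(95,150)),lambda r:57+(r-90)*.17,14,1),.006,'stop foot')
line(edge(list(range(170,225)),lambda r:57+(r-90)*.17,14,1),.006,'stop foot2')
line(edge(range(122,178),lambda r:232,14,1),.029,'bar left')
line(edge(range(122,178),lambda r:266,12,-1),.029,'bar right')
m1=[r for r in ctrl.regions_of('wrist','mount1')]
for r in m1: print(r['confidence'],ray(s,np.array(r['position'])*[512,384],.022)[0])
E
```

```text
stop foot x@.111 0.6495 yaw 0.0019 std 0.00007 55 [60.47058824 95.        ] [ 71.605 149.   ]
stop foot2 x@.111 0.6494 yaw 0.0044 std 0.00008 55 [ 75.88095238 170.        ] [ 87.42105263 224.        ]
bar left x@.111 0.5166 yaw -0.0036 std 0.00004 54 [238.18666667 122.        ] [239.80487805 177.        ]
bar right x@.111 0.4974 yaw -0.0517 std 0.00092 52 [270.7 122. ] [268.52054795 177.        ]
0.93 [0.57922645 0.11598816 0.022     ]
0.8 [0.56350665 0.05463845 0.022     ]
0.63 [0.55490679 0.09135495 0.022     ]
```

>>> {"method": "jog_arm", "body": {"commands": [{"x":0,"y":-0.3,"z":0,"roll":-0.005},{"x":0,"y":-0.5,"z":0,"roll":0},{"x":0,"y":-0.6,"z":0,"roll":0},{"x":0,"y":-0.6,"z":0,"roll":0},{"x":0,"y":-0.6,"z":0,"roll":0},{"x":0,"y":-0.6,"z":0,"roll":0},{"x":0,"y":-0.6,"z":0,"roll":0},{"x":0,"y":-0.6,"z":0,"roll":0},{"x":0,"y":-0.6,"z":0,"roll":0},{"x":0,"y":-0.6,"z":0,"roll":0},{"x":0,"y":-0.6,"z":0,"roll":0},{"x":0,"y":-0.6,"z":0,"roll":0}]}}

```text
clock: 13.8
tool_pos: [0.5738, 0.1115, 0.0333]
orientation: [180.0, -0.0, -89.7]
force: [-1.0, -0.2, -3.8]
opening: 0.0135
```

>>> {"method": "jog_arm", "body": {"commands": [{"x":0,"y":-0.6,"z":0,"roll":0},{"x":0,"y":-0.6,"z":0,"roll":0},{"x":0,"y":-0.5,"z":0,"roll":0},{"x":0,"y":-0.3,"z":0,"roll":0},{"x":0,"y":-0.2,"z":0,"roll":0},{"x":0,"y":0,"z":0,"roll":0},{"x":0,"y":0,"z":0,"roll":0}]}}

```text
clock: 14.5
tool_pos: [0.5953, 0.1117, 0.0334]
orientation: [-180.0, 0.0, -89.7]
force: [-0.1, 0.2, -3.3]
opening: 0.0138
```

```bash
python3 - <<'E'
from h import *
o=ctrl.get_obs();print(o['clock'],o['tool_pos'],o['orientation'],o['force'],o['moment'])
s=snap('scene','pics/s7.png'); g=cv2.imread('pics/s7.png')
cv2.imwrite('pics/s7c.png',cv2.resize(g[140:270,230:390],None,fx=4,fy=4,interpolation=cv2.INTER_CUBIC))
wsnap('pics/w7.png')
E
```

```text
14.5 [0.59532117 0.11169106 0.03335982] [-1.79999240e+02  2.12307529e-03 -8.96583834e+01] [-0.0692577   0.15458344 -3.27368575] [-0.02387038  0.06273021 -0.05855627]
```

View pics/s7c.png

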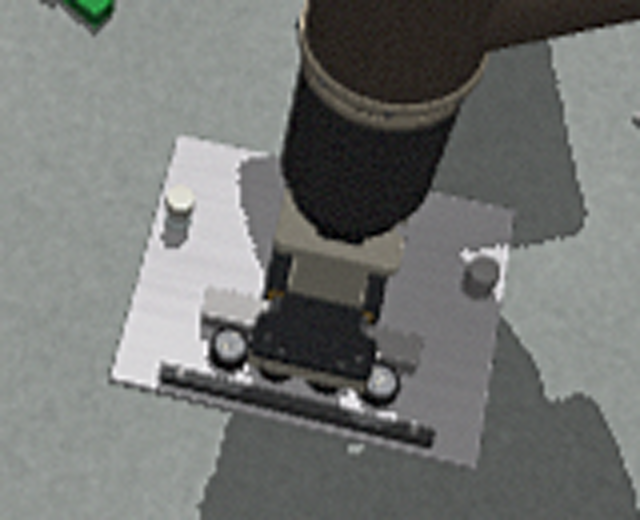

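View pics/w7.png

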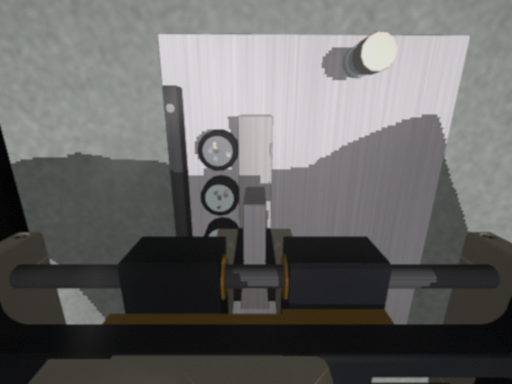

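```bash
cat > par.py <<'E'
from fit import *
import sys
def edge(g,rows,c0,w,rise):
    P=[]
    for r in rows:
        a=int(round(c0(r))); d=np.diff(g[r,a:a+w])*rise; i=int(np.argmax(d)); o=0
        if 0<i<len(d)-1:
            y0,y1,y2=d[i-1:i+2]; o=.5*(y0-y2)/(y0-2*y1+y2+1e-9)
        P.append([a+i+.5+o,r])
    return np.array(P)
def line(s,P,z,n):
    w=ray(s,P,z)[:,:2]
    for _ in range(4):
        k=np.polyfit(w[:,1],w[:,0],1); e=w[:,0]-np.polyval(k,w[:,1]); w=w[np.abs(e)<2*e.std()+1e-4]
    print(n,'x@.111 %.4f'%np.polyval(k,.111),'yaw %.4f'%-k[0],'std %.5f'%e.std(),len(w),P[0],P[-1])
E
python3 - <<'E'
from par import *
s=wsnap('pics/w8.png'); g=s['image'].astype(float).mean(2)
line(s,edge(g,range(95,150),lambda r:177+(r-90)*.04,14,1),.006,'stop')
line(s,edge(g,range(170,225),lambda r:179+(r-90)*.04,16,1),.006,'stop2')
line(s,edge(g,range(120,180),lambda r:234,10,1),.029,'bar')
print(ctrl.get_obs()['tool_pos'])
E
```

```text
stop x@.111 0.6497 yaw -0.0016 std 0.00009 55 [181.74074074  95.        ] [185.62844037 149.        ]
stop2 x@.111 0.6494 yaw -0.0013 std 0.00008 55 [187.49122807 170.        ] [191.14814815 224.        ]
bar x@.111 0.6066 yaw -0.0005 std 0.00023 53 [238.2173913 120.       ] [234.5 179. ]
[0.59526966 0.11172747 0.03343958]
```

>>> {"method": "jog_arm", "body": {"commands": [{"x":0,"y":-0.2,"z":0,"roll":0},{"x":0,"y":-0.3,"z":0,"roll":0},{"x":0,"y":-0.25,"z":0,"roll":0},{"x":0,"y":-0.15,"z":0,"roll":0},{"x":0,"y":-0.05,"z":0,"roll":0},{"x":0,"y":-0.05,"z":0,"roll":0},{"x":0,"y":0,"z":0,"roll":0}]}}

```text
clock: 15.35
tool_pos: [0.6054, 0.1117, 0.0333]
orientation: [-180.0, -0.0, -89.7]
force: [1.0, 0.3, -3.1]
opening: 0.0137
```

>>> {"method": "jog_arm", "body": {"commands": [{"x":0,"y":-0.02,"z":0,"roll":0},{"x":0,"y":-0.02,"z":0,"roll":0},{"x":0,"y":-0.02,"z":0,"roll":0},{"x":0,"y":-0.02,"z":0,"roll":0},{"x":0,"y":0,"z":0,"roll":0}]}}

```text
clock: 15.85
tool_pos: [0.6062, 0.1118, 0.0334]
orientation: [180.0, 0.0, -89.7]
force: [-0.3, 0.6, -2.5]
opening: 0.0135
```

>>> {"method": "jog_arm", "body": {"commands": [{"x":0,"y":-0.02,"z":0,"roll":0},{"x":0,"y":-0.02,"z":0,"roll":0},{"x":0,"y":-0.02,"z":0,"roll":0},{"x":0,"y":0,"z":0,"roll":0}]}}

```text
clock: 16.25
tool_pos: [0.6068, 0.1118, 0.0334]
orientation: [-180.0, 0.0, -89.7]
force: [0.0, 0.2, -2.7]
opening: 0.0139
```

```bash
cat > avg.py <<'E'
from h import *
def avg(n=8):
    F=[];P=[];A=[];M=[]
    for i in range(n):
        o=ctrl.get_obs(); F.append(o['force']);P.append(o['tool_pos']);A.append(o['orientation'][2]);M.append(o['moment']); ctrl.snapshot('scene')
    F=np.array(F); print('t',o['clock'],'F',F.mean(0).round(2),'sd',F.std(0).round(2),'P',np.mean(P,0).round(5),'yaw',round(np.mean(A),3),'M',np.mean(M,0).round(3))
if __name__=='__main__': avg()
E
python3 avg.py
```

```text
t 16.6 F [-0.02 -0.13 -2.83] sd [0.24 0.67 0.33] P [0.60682 0.11178 0.03337] yaw -89.654 M [ 0.016  0.201 -0.003]
```

>>> {"method": "jog_arm", "body": {"commands": [{"x":0,"y":-0.02,"z":0,"roll":0},{"x":0,"y":-0.02,"z":0,"roll":0},{"x":0,"y":0,"z":0,"roll":0}]}}

```text
clock: 16.95
tool_pos: [0.6072, 0.1118, 0.0333]
orientation: [180.0, -0.0, -89.7]
force: [-0.0, -0.3, -3.1]
opening: 0.0135
```

>>> {"method": "jog_arm", "body": {"commands": [{"x":0,"y":-0.02,"z":0,"roll":0},{"x":0,"y":-0.02,"z":0,"roll":0},{"x":0,"y":0,"z":0,"roll":0}]}}

```text
clock: 17.25
tool_pos: [0.6075, 0.1118, 0.0333]
orientation: [180.0, -0.0, -89.7]
force: [-1.4, -0.4, -3.6]
opening: 0.0134
```

>>> {"method": "jog_arm", "body": {"commands": [{"x":0,"y":-0.02,"z":0,"roll":0},{"x":0,"y":0,"z":0,"roll":0}]}}

```text
clock: 17.45
tool_pos: [0.6076, 0.1118, 0.0333]
orientation: [180.0, -0.0, -89.7]
force: [-1.1, 0.6, -2.3]
opening: 0.0136
```

>>> {"method": "jog_arm", "body": {"commands": [{"x":0,"y":-0.02,"z":0,"roll":0},{"x":0,"y":0,"z":0,"roll":0}]}}

```text
clock: 17.65
tool_pos: [0.6078, 0.1117, 0.0333]
orientation: [180.0, -0.0, -89.7]
force: [-2.1, 0.4, -2.7]
opening: 0.0135
```

```bash
python3 avg.py
```

```text
t 18.0 F [-1.78  0.19 -2.8 ] sd [0.43 0.43 0.46] P [0.60781 0.11171 0.03329] yaw -89.661 M [ 0.048  0.745 -0.024]
```

>>> {"method": "jog_arm", "body": {"commands": [{"x":0,"y":-0.02,"z":0,"roll":0},{"x":0,"y":0,"z":0,"roll":0}]}}

```text
clock: 18.25
tool_pos: [0.6079, 0.1117, 0.0333]
orientation: [180.0, -0.0, -89.7]
force: [-3.1, -0.2, -2.1]
opening: 0.0138
```

>>> {"method": "jog_arm", "body": {"commands": [{"x":0,"y":-0.02,"z":0,"roll":0},{"x":0,"y":0,"z":0,"roll":0}]}}

```text
clock: 18.45
tool_pos: [0.608, 0.1117, 0.0332]
orientation: [180.0, -0.0, -89.7]
force: [-3.4, -0.6, -2.3]
opening: 0.0136
```

>>> {"method": "jog_arm", "body": {"commands": [{"x":0,"y":-0.02,"z":0,"roll":0},{"x":0,"y":0,"z":0,"roll":0}]}}

```text
clock: 18.65
tool_pos: [0.6081, 0.1116, 0.0332]
orientation: [180.0, -0.0, -89.7]
force: [-4.0, 0.2, -1.5]
opening: 0.0135
```

```bash
python3 avg.py
```

```text
t 19.0 F [-4.64  0.11 -1.63] sd [0.4  0.46 0.32] P [0.60819 0.11165 0.03322] yaw -89.662 M [ 0.075  2.054 -0.052]
```

>>> {"method": "jog_arm", "body": {"commands": [{"x":0,"y":-0.03,"z":0,"roll":0},{"x":0,"y":-0.03,"z":0,"roll":0},{"x":0,"y":-0.02,"z":0,"roll":0},{"x":0,"y":-0.01,"z":0,"roll":0},{"x":0,"y":0,"z":0,"roll":0}]}}

```text
clock: 19.55
tool_pos: [0.6085, 0.1115, 0.033]
orientation: [179.9, -0.0, -89.7]
force: [-7.4, -0.3, -1.2]
opening: 0.0137
```

```bash
python3 avg.py
```

```text
t 19.9 F [-7.06  0.41 -1.  ] sd [0.5  0.71 0.6 ] P [0.60848 0.11152 0.03304] yaw -89.67 M [ 0.209  2.889 -0.039]
```

>>> {"method": "jog_arm", "body": {"commands": [{"x":0,"y":-0.03,"z":0,"roll":0},{"x":0,"y":-0.02,"z":0,"roll":0},{"x":0,"y":-0.01,"z":0,"roll":0},{"x":0,"y":0,"z":0,"roll":0}]}}

```text
clock: 20.35
tool_pos: [0.6086, 0.1114, 0.0329]
orientation: [179.8, -0.0, -89.7]
force: [-7.6, 0.6, -1.1]
opening: 0.0138
```

```bash
python3 avg.py
```

```text
t 20.7 F [-7.79  0.43 -0.85] sd [0.64 0.38 0.65] P [0.6086  0.11139 0.03288] yaw -89.678 M [ 0.242  3.326 -0.037]
```

```bash
python3 - <<'E'
from h import *
s=snap('scene','pics/s9.png'); g=cv2.imread('pics/s9.png')
a=cv2.resize(g[190:265,250:375],None,fx=5,fy=5,interpolation=cv2.INTER_CUBIC); cv2.imwrite('pics/s9c.png',a)
wsnap('pics/w9.png'); print(ctrl.get_obs()['joint_pos'],ctrl.get_obs()['orientation'])
E
```

```text
[ 2.84073385e+01  2.41161325e+01 -1.80381630e+01 -4.70672321e-02
 -4.79920388e+01 -2.80523264e+01] [ 1.79854439e+02 -3.80286510e-02 -8.96764832e+01]
```

View pics/s9c.png

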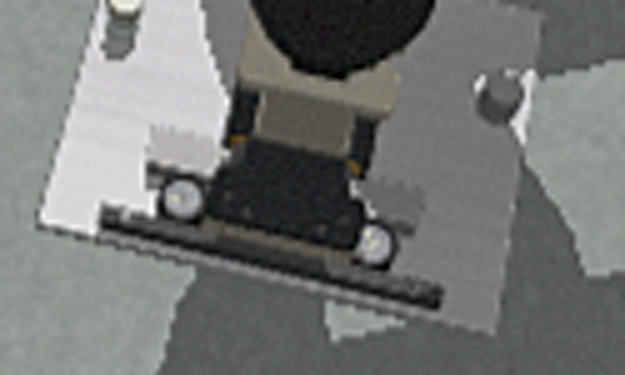

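View pics/w9.png

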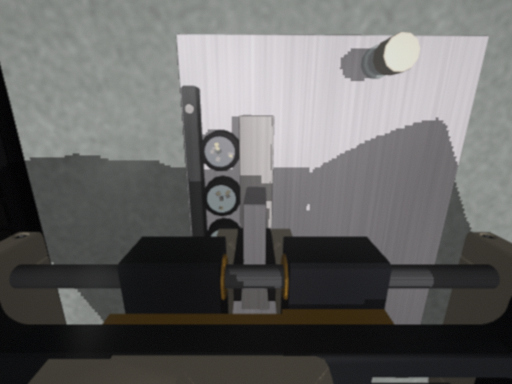

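>>> {"method": "jog_arm", "body": {"commands": [{"x":0,"y":-0.04,"z":0,"roll":0},{"x":0,"y":0,"z":0,"roll":0},{"x":0,"y":0,"z":0,"roll":0}]}}

```text
clock: 21.15
tool_pos: [0.6087, 0.1113, 0.0328]
orientation: [179.8, -0.0, -89.7]
force: [-8.7, 0.8, -0.3]
opening: 0.0138
```

```bash
python3 -c "
from avg import *
avg(5)"
```

```text
t 21.35 F [-8.74  0.72 -0.79] sd [0.49 0.19 0.43] P [0.6087  0.11132 0.03278] yaw -89.681 M [ 0.243  3.627 -0.068]
```

>>> {"method": "jog_arm", "body": {"commands": [{"x":0,"y":-0.03,"z":0,"roll":0},{"x":0,"y":-0.03,"z":0,"roll":0},{"x":0,"y":0,"z":0,"roll":0}]}}

```text
clock: 21.7
tool_pos: [0.6089, 0.1112, 0.0326]
orientation: [179.8, -0.1, -89.7]
force: [-9.5, 0.9, -0.8]
opening: 0.0132
```

```bash
python3 -c "
from avg import *
avg(6)"
```

```text
t 21.95 F [-9.72  1.02 -0.52] sd [0.37 0.41 0.56] P [0.60886 0.11118 0.03264] yaw -89.689 M [ 0.28   4.068 -0.056]
```

>>> {"method": "jog_arm", "body": {"commands": [{"x":0,"y":-0.03,"z":0,"roll":0},{"x":0,"y":0,"z":0,"roll":0}]}}

```text
clock: 22.2
tool_pos: [0.609, 0.1111, 0.0326]
orientation: [179.8, -0.1, -89.7]
force: [-10.1, 0.8, -1.4]
opening: 0.0136
```

```bash
python3 -c "
from avg import *
avg(14)"
```

```text
t 22.85 F [-10.02   0.52  -0.93] sd [0.42 0.54 0.72] P [0.60901 0.11111 0.03255] yaw -89.692 M [ 0.21   4.116 -0.047]
```

>>> {"method": "jog_arm", "body": {"commands": [{"x":0,"y":-0.02,"z":0,"roll":0},{"x":0,"y":0,"z":0,"roll":0}]}}

```text
clock: 23.1
tool_pos: [0.6091, 0.1111, 0.0326]
orientation: [179.7, -0.1, -89.7]
force: [-10.8, 0.4, -0.5]
opening: 0.0136
```

```bash
python3 -c "
from avg import *
avg(15)"
```

```text
t 23.8 F [-10.41   0.62   0.11] sd [0.47 0.48 0.44] P [0.60909 0.11109 0.03255] yaw -89.692 M [ 0.225  4.265 -0.069]
```

>>> {"method": "jog_arm", "body": {"commands": [{"x":0,"y":0.05,"z":0,"roll":0},{"x":0,"y":0.05,"z":0,"roll":0},{"x":0,"y":0.05,"z":0,"roll":0},{"x":0,"y":0.05,"z":0,"roll":0},{"x":0,"y":0.05,"z":0,"roll":0},{"x":0,"y":0.05,"z":0,"roll":0},{"x":0,"y":0.1,"z":0,"roll":0},{"x":0,"y":0.3,"z":0,"roll":0},{"x":0,"y":0.6,"z":0,"roll":0},{"x":0,"y":0.8,"z":0,"roll":0},{"x":0,"y":0.8,"z":0,"roll":0},{"x":0,"y":0.4,"z":0,"roll":0}]}}

```text
clock: 25.05
tool_pos: [0.5777, 0.1116, 0.0336]
orientation: [-180.0, 0.0, -89.6]
force: [0.2, -0.1, -2.3]
opening: 0.0134
```

>>> {"method": "jog_arm", "body": {"commands": [{"x":0,"y":0,"z":0,"roll":0},{"x":0,"y":0,"z":-0.4,"roll":0},{"x":0,"y":0,"z":-1,"roll":0},{"x":0,"y":0,"z":-2,"roll":0},{"x":0,"y":0,"z":-2.5,"roll":0},{"x":0,"y":0,"z":-2.5,"roll":0},{"x":0,"y":0,"z":-2,"roll":0},{"x":0,"y":0,"z":-1,"roll":0},{"x":0,"y":0,"z":0,"roll":0}]}}

```text
clock: 25.95
tool_pos: [0.5796, 0.112, 0.1493]
orientation: [-179.8, 0.1, -89.7]
force: [0.0, 0.5, -2.6]
opening: 0.0137
```

```bash
python3 - <<'E'
from h import *
o=ctrl.get_obs();print(o['clock'],o['tool_pos'],o['orientation'],o['force'],o['moment'])
s=snap('scene','pics/s10.png'); g=cv2.imread('pics/s10.png')
cv2.imwrite('pics/s10c.png',cv2.resize(g[140:270,230:390],None,fx=4,fy=4,interpolation=cv2.INTER_CUBIC))
import pickle; pickle.dump(wsnap('pics/w10.png'),open('w10.pkl','wb'))
E
```

```text
25.95 [0.57961401 0.11198674 0.14926003] [-1.79826558e+02  8.26509832e-02 -8.96537627e+01] [ 0.04331435  0.54899968 -2.62541762] [ 0.0020442   0.06717816 -0.04010434]
```

View pics/s10c.png

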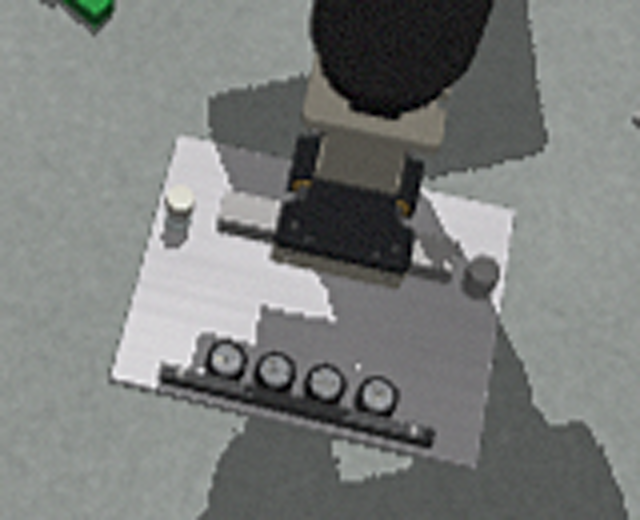

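View pics/w10.png

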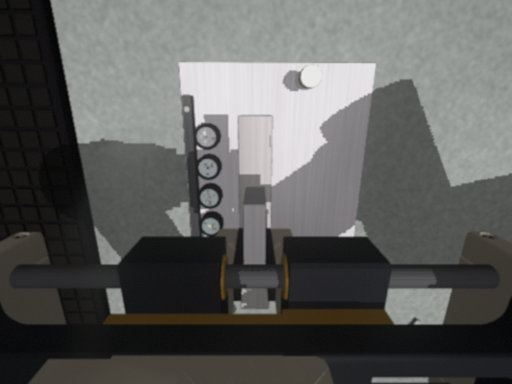

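>>> {"method": "jog_arm", "body": {"commands": [{"x":2,"y":0.2,"z":0,"roll":0},{"x":3.5,"y":0.2,"z":0,"roll":0},{"x":4.2,"y":0.2,"z":0,"roll":0},{"x":4.2,"y":0.2,"z":0,"roll":0},{"x":4.2,"y":0.2,"z":0,"roll":0},{"x":4.2,"y":0.2,"z":0,"roll":0},{"x":4.2,"y":0.2,"z":0,"roll":0},{"x":4.2,"y":0.2,"z":0,"roll":0},{"x":4.2,"y":0.2,"z":0,"roll":0},{"x":3.2,"y":0.2,"z":0,"roll":0},{"x":1.5,"y":0.1,"z":0,"roll":0},{"x":0,"y":0,"z":0,"roll":0.05}]}}

```text
clock: 27.25
tool_pos: [0.5584, -0.2869, 0.1456]
orientation: [179.8, 0.0, -92.7]
force: [0.5, 0.6, -3.8]
opening: 0.0137
```

>>> {"method": "jog_arm", "body": {"commands": [{"x":0,"y":0,"z":0.5,"roll":0.07},{"x":0,"y":0,"z":1,"roll":0.05},{"x":0,"y":0,"z":1,"roll":0.023},{"x":0,"y":0,"z":1,"roll":0},{"x":0,"y":0,"z":0.5,"roll":0},{"x":0,"y":0,"z":0,"roll":0},{"x":0,"y":0,"z":0,"roll":0}]}}

```text
clock: 27.95
tool_pos: [0.5601, -0.2845, 0.1074]
orientation: [-180.0, -0.0, -100.7]
force: [0.2, 0.4, -3.0]
opening: 0.0138
```

```bash
python3 - <<'E'
from fit import *
o=ctrl.get_obs();print(o['clock'],o['tool_pos'],o['orientation'],o['force'],o['moment'])
s=wsnap('pics/w11.png'); t=snap('top','pics/t11.png')
im=cv2.resize(cv2.cvtColor(s['image'],cv2.COLOR_RGB2BGR)[0:230,150:350],None,fx=2.6,fy=2.6,interpolation=cv2.INTER_CUBIC)
def d(b,p,z,c):
    R=Ro.from_euler('z',p[2]).as_matrix(); u=proj(s,b@R.T+[p[0],p[1],z]); cv2.polylines(im,[cv2.convexHull(((u-[150,0]+.5)*2.6).astype(np.int32))],True,c,1)
d(MAT[0],[.5603,-.2844,-.187],0,(0,0,255))
p=o['tool_pos']; 
for b in BAR: d(b,[p[0],p[1],np.radians(o['orientation'][2]+90)],p[2]-.0243,(0,255,0))
cv2.imwrite('pics/ov11.png',im)
E
```

```text
27.95 [ 0.56013526 -0.28453864  0.1074477 ] [-1.79998386e+02 -9.84925004e-03 -1.00670005e+02] [ 0.22427094  0.36094129 -2.98097912] [0.00103007 0.07488355 0.11288184]
```

View pics/ov11.png

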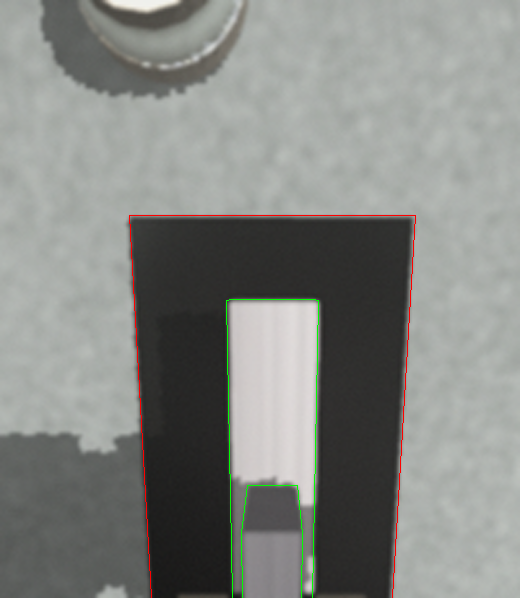

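>>> {"method": "jog_arm", "body": {"commands": [{"x":0,"y":-0.04,"z":0.8,"roll":0},{"x":0,"y":0,"z":1.5,"roll":0},{"x":0,"y":0,"z":1.5,"roll":0},{"x":0,"y":0,"z":1.5,"roll":0},{"x":0,"y":0,"z":1,"roll":0},{"x":0,"y":0,"z":0.6,"roll":0},{"x":0,"y":0,"z":0.4,"roll":0},{"x":0,"y":0,"z":0,"roll":0},{"x":0,"y":0,"z":0,"roll":0}]}}

```text
clock: 28.95
tool_pos: [0.5607, -0.2847, 0.0349]
orientation: [-180.0, -0.0, -100.7]
force: [-0.2, -0.9, -3.3]
opening: 0.0135
```

>>> {"method": "jog_arm", "body": {"commands": [{"x":0,"y":0,"z":0.25,"roll":0},{"x":0,"y":0,"z":0.15,"roll":0},{"x":0,"y":0,"z":0.1,"roll":0},{"x":0,"y":0,"z":0.05,"roll":0},{"x":0,"y":0,"z":0.03,"roll":0},{"x":0,"y":0,"z":0,"roll":0}]}}

```text
clock: 29.55
tool_pos: [0.5604, -0.2846, 0.0285]
orientation: [180.0, -0.0, -100.7]
force: [-0.2, -0.5, -3.0]
opening: 0.0137
```

>>> {"method": "jog_arm", "body": {"commands": [{"x":0,"y":0,"z":0.03,"roll":0},{"x":0,"y":0,"z":0.02,"roll":0},{"x":0,"y":0,"z":0,"roll":0}]}}

```text
clock: 29.85
tool_pos: [0.5604, -0.2846, 0.0284]
orientation: [-180.0, -0.0, -100.7]
force: [-0.4, 1.1, 0.2]
opening: 0.0137
```

>>> {"method": "jog_arm", "body": {"commands": [{"x":0,"y":0,"z":0,"roll":0},{"x":0,"y":0,"z":0,"roll":0},{"x":0,"y":0,"z":0,"roll":0},{"x":0,"y":0,"z":0,"roll":0},{"x":0,"y":0,"z":0,"roll":0},{"x":0,"y":0,"z":0,"roll":0},{"x":0,"y":0,"z":0,"roll":0},{"x":0,"y":0,"z":0,"roll":0},{"x":0,"y":0,"z":0,"roll":0},{"x":0,"y":0,"z":0,"roll":0}], "gripper": 6}}

```text
clock: 30.85
tool_pos: [0.5603, -0.2846, 0.028]
orientation: [180.0, 0.0, -100.7]
force: [-0.4, -0.1, 0.2]
opening: 0.0601
```

>>> {"method": "jog_arm", "body": {"commands": [{"x":0,"y":0,"z":-0.5,"roll":0},{"x":0,"y":0,"z":-1,"roll":0},{"x":0,"y":0,"z":-2,"roll":0},{"x":0,"y":0,"z":-2.5,"roll":0},{"x":-0.5,"y":0,"z":-2.5,"roll":0},{"x":-1,"y":0,"z":-2.5,"roll":0},{"x":-2,"y":0,"z":-2.5,"roll":0},{"x":-2.5,"y":0,"z":-2.5,"roll":0},{"x":-2.5,"y":0,"z":-2.5,"roll":0},{"x":-1.5,"y":0,"z":-2.5,"roll":0},{"x":0,"y":0,"z":-1,"roll":0},{"x":0,"y":0,"z":0,"roll":0}]}}

```text
clock: 32.05
tool_pos: [0.5798, -0.1863, 0.2505]
orientation: [-179.8, 0.0, -100.7]
force: [0.6, -0.0, -1.6]
opening: 0.0603
```

```bash
python3 - <<'E'
from fit import *
o=ctrl.get_obs();print(o['clock'],o['tool_pos'],o['orientation'])
s=wsnap('pics/w12.png'); t=snap('scene','pics/s12.png'); snap('top','pics/t12.png')
for r in ctrl.regions_of('wrist','setbar'):
    p=ray(s,np.array(r['position'])*[512,384],.02)[0]
    if abs(p[0]-.56)<.05: print('BAR',fit(s,r['mask'],BAR,[.56,-.285,-.18],.004))
g=cv2.imread('pics/s12.png')
cv2.imwrite('pics/s12c.png',cv2.resize(g[140:270,230:390],None,fx=4,fy=4,interpolation=cv2.INTER_CUBIC))
E
```

```text
32.05 [ 0.57976501 -0.18629938  0.25046807] [-1.79776641e+02  2.20364332e-02 -1.00659280e+02]
BAR (array([ 0.56009789, -0.28383717, -0.18399067]), np.float64(130.59050885092233), np.float64(1876.0))
```

View pics/w12.png

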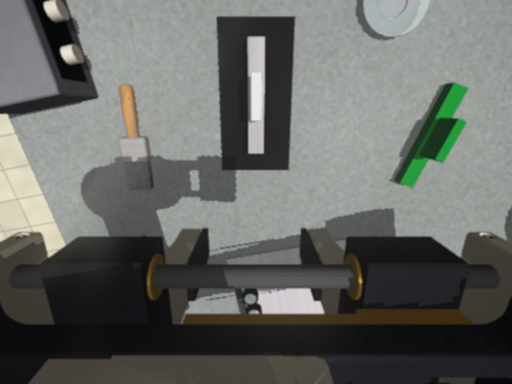

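View pics/s12c.png

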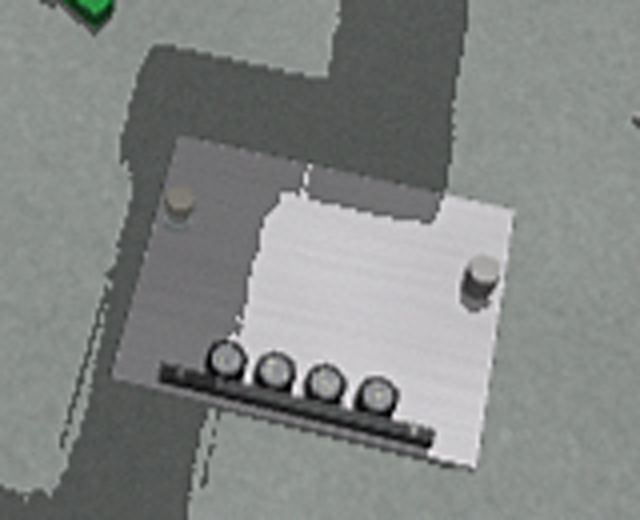

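View pics/s12.png

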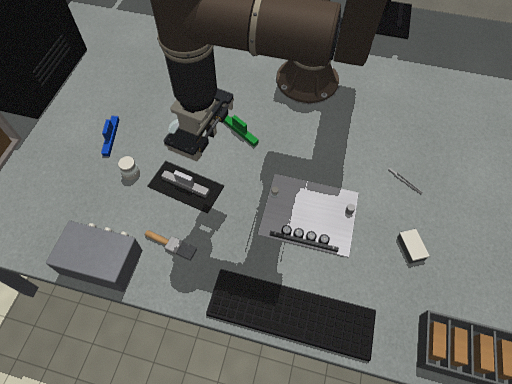

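```bash
python3 - <<'E'
from fit import *
import pickle
s=pickle.load(open('w10.pkl','rb')); g=cv2.cvtColor(s['image'],cv2.COLOR_RGB2BGR)
cv2.imwrite('pics/w10c.png',cv2.resize(g[90:245,170:290],None,fx=4,fy=4,interpolation=cv2.INTER_CUBIC)[:600])
gg=g.astype(float).mean(2)
for c in [(207,137),(208,167),(209,196),(211,224)]:
    sub=gg[c[1]-9:c[1]+10,c[0]-9:c[0]+10].astype(np.float32)
    m=(sub>cv2.threshold(sub.astype(np.uint8),0,255,cv2.THRESH_OTSU)[0]).astype(np.uint8)
    n,l,st,ce=cv2.connectedComponentsWithStats(m); k=l[9,9] or 1
    u=ce[k]+np.array(c)-9; print(u,st[k,4],ray(s,u,.022)[0])
P=np.array([[i,r] for r in range(105,120) for i in range(185,205)])
E
```

```text
[206.0866426  136.48736462] 277 [0.63399983 0.05724657 0.022     ]
[207.46992481 167.51503759] 266 [0.63412713 0.09323094 0.022     ]
[208.73360656 197.1147541 ] 244 [0.63432589 0.1300518  0.022     ]
[210.21973094 225.61883408] 223 [0.63418971 0.16806173 0.022     ]
```

View pics/w10c.png

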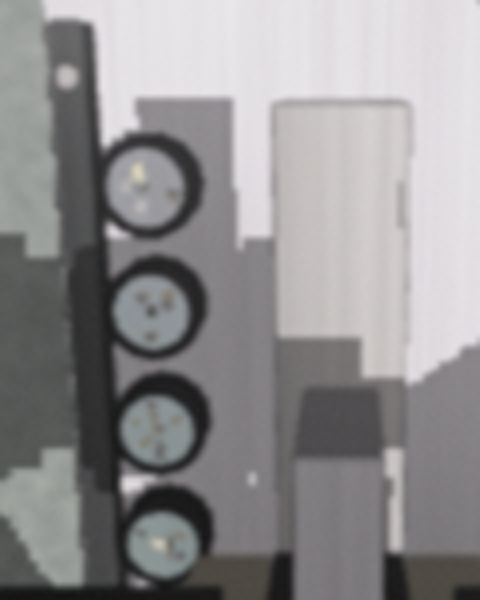

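```bash
python3 -c "
from h import *
print(ctrl.get_obs()['clock'],ctrl.get_obs()['qvel'].round(2)); print(ctrl.close_job())"
```

```text
32.25 [-0.03  0.37  0.18  0.25 -0.02 -0.02]
the job is handed in; nothing more can be done
None
```

The job is done and handed in at about 32 s: the four mounts stand against the stop, and the setting bar is back on its mat.

- **Sweep:** I took the silver bar by its upright grip and swept all four mounts to the stop as one line, with the bar about 3 mm above the plate and within about 0.001 rad of parallel to the stop.
- **Pressing:** I raised the force in small steps. The last holds averaged about 10.0 N and then 10.4 N at the wrist, each for at least half a second. The highest single reading printed was 10.8 N. The force on the stop itself I could not read; it should be up to about 1 N lower.
- **Mounts after the bar was withdrawn:** their centres lie at x = 0.6340 to 0.6343 m. The expected value is about 0.6346 m, so they agree with flush to about 0.5 mm, which is within camera accuracy.
- **Bar on the mat:** measured at (0.5601, -0.2838) m, yaw -0.184 rad. The mat is at (0.5603, -0.2844) m, yaw -0.187 rad. The bar stands upright, the gripper is open, and the arm is well clear.
- **Everything else:** the steel cylinder, the vial and the other bystanders look undisturbed in the last pictures, by eye only.

The measured response to pressing was uneven: the force per millimetre commanded fell from about 5 N to 1–3 N as the load rose, and the tool leaned about 0.3°. It came back upright when unloaded.

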